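# Make up two job kits from the workshop stock

### The job

Make up the two job kits. The blue tray gets the drill battery, lying flat and right way up in its large bay, and the red tin in its small bay; the orange tray gets the stubby screwdriver, lying in its long bay the same way up as it lies now, and the green and the yellow tin, one in each of its two square bays (either way round). Stand the tins upright on the tray floor, let go of everything, and leave the white tin and the ramekin of screws undisturbed where they are.

Things in the scene. Friction and masses are not known exactly. Their poses are not given: they have to be found in the camera images.
- red_tin: Upright closed metal tin with a red lid, 46 mm diameter, 60 mm high, 0.1-0.22 kg. Origin: centre of underside. Starts in one of the four places of the caddy, on its floor.
- green_tin: Upright closed metal tin with a green lid, 46 mm diameter, 60 mm high, 0.1-0.22 kg. Origin: centre of underside. Starts in one of the four places of the caddy, on its floor.
- yellow_tin: Upright closed metal tin with a yellow lid, 46 mm diameter, 60 mm high, 0.1-0.22 kg. Origin: centre of underside. Starts in one of the four places of the caddy, on its floor.
- white_tin: Upright closed metal tin with a white lid, 46 mm diameter, 60 mm high, 0.1-0.22 kg. Origin: centre of underside. Starts in one of the four places of the caddy, on its floor. Not part of any kit.
- battery: Drill battery, black plastic block 88 (its x) x 54 (its y) x 46 mm high, with a grey contact rail on top (50 x 34 mm, 10 mm high, centred 8 mm towards -x), 56 mm in all; about 0.38 kg, lying on the work surface. Origin: centre of its underside, z up. Grip across the 54 mm.
- screwdriver: Stubby screwdriver lying on the work surface along its x, 115 mm long: red squared handle 70 mm long, 34 mm wide and high, from x = -57.5 to +12.5 mm (grip at its middle, x = -22.5 mm), then a 7 mm steel shaft to x = +57.5 mm; about 0.09 kg. Origin: middle of the overall length, at the underside; z up.
- blue_tray: Blue tray, fixed, 197 (x) x 86 (y) mm; floor 4 mm thick; walls and divider 4 mm thick, tops 12 mm above the work surface. Large bay 115 x 78 mm centred at x = -37, y = 0 mm, for the battery along the tray's x (either way round); small bay 70 x 78 mm centred at x = +59.5, y = 0 mm, for a tin. Origin: centre of its underside, z up.
- orange_tray: Orange tray, fixed, 152 (x) x 148 (y) mm; floor 4 mm thick; walls and dividers 4 mm thick, tops 12 mm above the work surface. Long bay 144 x 66 mm centred at x = 0, y = -37 mm, for the screwdriver along the tray's x (either way round); two square bays 70 x 70 mm centred at x = -37 and +37, y = +35 mm, one tin each. Origin: centre of its underside, z up.
- ramekin: White ceramic ramekin of brass screws, 84 mm across, 45 mm high, loose on the work surface; to be left alone. Origin: centre of its underside.
- caddy: Round steel caddy that stays put (its turntable is locked), 216 mm wide: floor 18 mm and rim 28 mm above the work surface. The four tins start on its floor, 75 mm from its centre and 90 degrees apart. In the centre a thin post with a 16 mm black knob rises to 90 mm above the work surface. Origin: centre of its underside, on the work surface, z up; its yaw means nothing.
There are look-alikes about, which are no part of the job. Leave any purple look-alike of the red_tin alone.

How it is judged:
By the outcome, as a careful person would: the job done as asked, in the order asked, and still so for the second after the job is handed in, with the robot touching nothing.
It also fails if it takes over 131 s, if anything falls off the work surface, if the arm or the gripper's body presses on something with over 40 N, if the wrist force passes 120 N, or if a joint passes its speed limit or range.

### The arm

A 6-joint arm with a two-finger parallel gripper is mounted at the origin on the work surface. World frame = base frame: x ahead of the robot, y to its left, z up, the work surface at z = 0. Lengths are in m, angles in rad, forces in N, time in s.
With the tool pointing down it reaches from about 0.425 to 0.925 m from the base axis. Payload 12.5 kg.
Tool frame: the origin (TCP) lies on the centre line of the jaws, within the pads' length; the fingertips stand ctrl.tip_extent ahead of it and the grasp point (between the pads) lies 8 mm behind it (ctrl.tip_extent is the distance from the TCP to the fingertips, in m); z points along the fingers, y is the line along which they close (so a half turn about z gives the same grasp; the last joint's range is limited). The gripper opens to 85 mm and grips with 20 to 120 N. Pads are 22 mm wide; open, the fingers measure 114 mm over their backs; the gripper's body (76 mm by 85 mm) begins 54 mm behind the grasp point. The pads swing forward as they close: fully open they stand 13 mm farther back than shut.
Start: joints at [1, 0.491, 1.559, -0, 1.092, -0.106], TCP at [0.28, 0.559, 0.242] pointing down, gripper open.
Joint ranges: [-3.1, 3.1], [-0.84, 2.19], [0.05, 2.79], [-1.13, 4.28], [0.06, 2.93], [-2.69, 2.69]. Speed limits (rad/s): [2.22, 2.22, 2.79, 3.14, 3.14, 3.14].

### API

Orientations are given as [roll, pitch, yaw] about the fixed x, y, z axes, in that order (R = Rz(yaw) Ry(pitch) Rx(roll)).
In Python, from station import ctrl gives the robot as it stands. Calls block until the motion is done:
- ctrl.move_to(position, orientation): joint-space move of the TCP to a pose.
- ctrl.move_l(position, frame=None, vel=0.15, force_limit=None): straight line of the TCP; frame=None keeps the orientation; vel is the mean speed in m/s. With force_limit (N) it stops when the force on the tool has changed by that much, and returns True; else False.
- ctrl.movej(angles): joint-space move.
- ctrl.set_gripper(opening, strength=None): finger opening in m; strength is the grip in N (None keeps the last); returns when the fingers have stopped.
- ctrl.pause(seconds).
- ctrl.ik(position, orientation): joint angles nearest the present ones, or None.
- ctrl.read_state(): the state.
- ctrl.read_camera(name): name is "scene" or "top" or "wrist"; returns the picture (480x640x3 uint8, red, green, blue); there is no depth.
- ctrl.camera_model(name): a dict with "camera_matrix" (3x3 intrinsics, pixels), "extrinsics" (4x4, takes a point from camera to world coordinates); the wrist camera has in their place "T_tool_cam" (4x4, takes a point from camera to tool coordinates, whose origin is the TCP and whose axes are the flange's). Camera axes: x right, y down, z forward; pixel columns grow to the right and rows downward; lengths in m; the calibration is good to about 2 mm. A picture is of the moment at which its call begins: read the wrist's pose just before it. camera_model takes no time and is no camera call.
A pose or a line that the arm cannot do raises ctrl.Unreachable and nothing moves.
- ctrl.job_done(): hands the job in; it is judged then, once.
The state is a dict: "clock": time; "joint_positions": joint angles; "dq": joint speeds; "effort": joint torques, N m; "eef_pos": TCP position; "eef_rot": TCP orientation; "contact_force": force on the tool from outside, world axes, zero at the start; "torque": the same for the moment, N m; "grip_width": finger opening in m; "gripper_force": force on a finger pad.
Only numpy, scipy, OpenCV 4.12 (cv2) and the standard library are available. Lean on these libraries where they do the work, as an engineer would, in place of code of your own. Each camera call takes 0.05 s, during which the arm holds its last target. There are 200 camera calls.

## Working session

There is one attempt and no reset: what is moved stays moved. The work goes in short steps, each a Python script; the robot and the scene stay as the last script left them, time stands still between calls to the robot, and variables do not carry over. Pictures are saved under pics/ and viewed, at most 14 in all, crops included, and the job is handed in when it is done.

```bash
ls; mkdir -p pics
python3 - <<'E'
from station import ctrl
import cv2,numpy as np
np.set_printoptions(precision=4,suppress=True)
for n in("top","scene"):
    im=ctrl.read_camera(n); cv2.imwrite(f"pics/{n}0.png",im[:,:,::-1]); m=ctrl.camera_model(n); print(n,m["camera_matrix"],m["extrinsics"])
print(ctrl.camera_model("wrist")); print(ctrl.tip_extent, ctrl.read_state())
E
```

```text
pics
top [[623.0512   0.     319.5417]
 [  0.     623.0512 238.3854]
 [  0.       0.       1.    ]] [[ 0.0103 -0.9927  0.1204  0.3128]
 [-0.9998 -0.012  -0.0137 -0.0085]
 [ 0.015  -0.1202 -0.9926  1.3503]
 [ 0.      0.      0.      1.    ]]
scene [[528.3834   0.     323.0885]
 [  0.     528.3834 241.6699]
 [  0.       0.       1.    ]] [[-0.7163  0.3893 -0.5791  1.1369]
 [ 0.6975  0.4227 -0.5786  0.6191]
 [ 0.0196 -0.8184 -0.5743  0.6755]
 [ 0.      0.      0.      1.    ]]
{'camera_matrix': array([[396.84  ,   0.    , 320.9739],
       [  0.    , 396.84  , 231.1537],
       [  0.    ,   0.    ,   1.    ]]), 'T_tool_cam': array([[-0.0005, -0.9466, -0.3224,  0.0836],
       [ 1.    , -0.0006,  0.0003, -0.0006],
       [-0.0005, -0.3224,  0.9466, -0.1312],
       [ 0.    ,  0.    ,  0.    ,  1.    ]])}
0.011 {'clock': 0.1, 'joint_positions': array([ 1.0004,  0.4915,  1.5594, -0.    ,  1.0917, -0.1056]), 'dq': array([-0.0003, -0.0009, -0.0013,  0.0006, -0.0007,  0.0007]), 'effort': array([  0.0022, -61.9446, -26.2031,  -0.0002,   0.0029,  -0.    ]), 'eef_pos': array([0.28  , 0.5585, 0.2418]), 'eef_rot': array([-3.1405, -0.0001,  2.6768]), 'contact_force': array([-0.8434, -0.0787, -0.2317]), 'torque': array([-0.01  , -0.0068, -0.0247]), 'gripper_force': 0.0, 'grip_width': 0.0856804878335361}
```

View pics/top0.png

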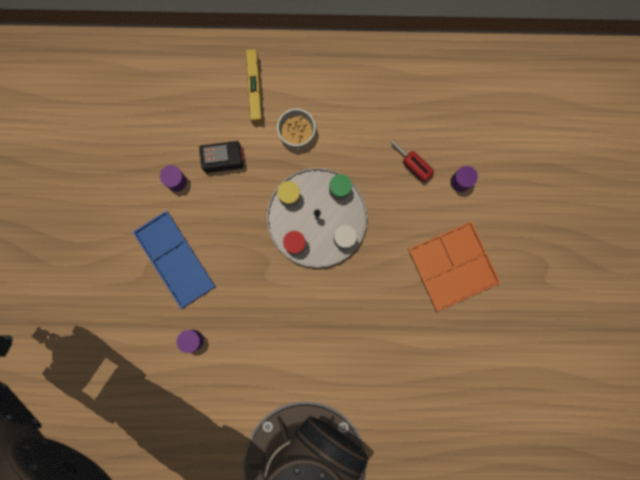

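View pics/scene0.png

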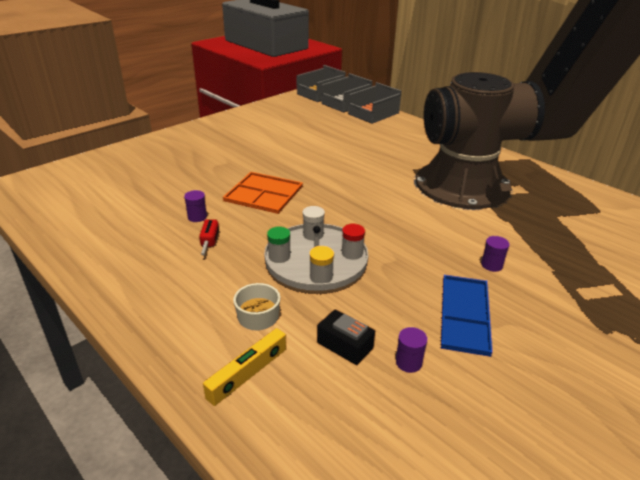

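The top view shows the caddy at (318,218) with red (294,243), green (341,186), yellow (289,193) and white (346,237). The battery is at (222,157), the blue tray at (175,260) with its small bay at the upper-left end, the screwdriver at (413,163) and the orange tray at (453,267) with its square bays at the top. The purple decoys are at (173,179), (465,180) and (190,342). The scene view agrees. I'll take coarse positions from these two cameras.

```bash
cat > h.py <<'E'
from station import ctrl
import cv2,numpy as np
from scipy.spatial.transform import Rotation as Ro
np.set_printoptions(precision=4,suppress=True)
RNG={'red':[(0,140,70),(6,255,255)],'green':[(50,100,40),(85,255,255)],'yellow':[(20,150,120),(32,255,255)],
 'blue':[(100,120,50),(120,255,255)],'orange':[(4,190,110),(12,255,255)],'white':[(0,0,150),(180,50,255)],'dark':[(0,0,0),(180,255,40)]}
def shot(n,name=None):
    m=ctrl.camera_model(n); T=m.get('extrinsics')
    if T is None:
        s=ctrl.read_state(); A=np.eye(4); A[:3,:3]=Ro.from_euler('xyz',s['eef_rot']).as_matrix(); A[:3,3]=s['eef_pos']; T=A@m['T_tool_cam']
    im=ctrl.read_camera(n)
    if name: cv2.imwrite(f'pics/{name}.png',im[:,:,::-1])
    return im,m['camera_matrix'],T
def rays(px,K,T):
    px=np.atleast_2d(np.asarray(px,float)); d=np.c_[px,np.ones(len(px))]@np.linalg.inv(K).T@T[:3,:3].T
    return T[:3,3],d
def plane(px,s,z):
    o,d=rays(px,s[1],s[2]); return (o+d*((z-o[2])/d[:,2])[:,None])[:,:2]
def tri(pa,a,pb,b):
    o1,d1=rays(pa,a[1],a[2]); o2,d2=rays(pb,b[1],b[2]); d1,d2=d1[0],d2[0]
    t=np.linalg.lstsq(np.c_[d1,-d2],o2-o1,rcond=None)[0]; p,q=o1+t[0]*d1,o2+t[1]*d2
    return (p+q)/2,np.linalg.norm(p-q)
def pix(w,s): # world->pixel
    c=np.linalg.inv(s[2])@np.append(w,1); c=s[1]@c[:3]; return c[:2]/c[2]
def blobs(s,col,amin=40):
    m=cv2.inRange(cv2.cvtColor(s[0],cv2.COLOR_RGB2HSV),*map(np.array,RNG[col]))
    cs=cv2.findContours(m,cv2.RETR_EXTERNAL,cv2.CHAIN_APPROX_NONE)[0]
    cs=sorted([c[:,0] for c in cs if cv2.contourArea(c)>amin],key=cv2.contourArea,reverse=True)
    return cs
def cen(c):
    m=cv2.moments(c); return np.array([m['m10'],m['m01']])/m['m00']
def rect(c,s,z): # min-area rect on plane: centre, size, yaw of long side
    p=plane(c,s,z); (x,y),(w,h),a=cv2.minAreaRect((p*1000).astype(np.float32))
    if w<h: w,h,a=h,w,a+90
    return np.array([x,y])/1000,(round(w,1),round(h,1)),(a+90)%180-90
E
python3 - <<'E'
from h import *
t,s=shot('top'),shot('scene')
for c in RNG:
    for n,f in(('top',t),('scene',s)):
        print(c,n,[(cen(b).round(1).tolist(),int(cv2.contourArea(b))) for b in blobs(f,c)[:5]])
for c in('blue','orange'): print(c,rect(blobs(t,c)[0],t,.012),rect(blobs(s,c)[0],s,.012))
for c in('red','green','yellow'):
    print(c,[plane(cen(b),t,.078)[0] for b in blobs(t,c)[:2]])
print('bat',plane((222,156),t,.046),'sd',plane([(420,167),(393,144)],t,.017),'caddy',plane((318,219),t,.02),'ram',plane((297,128),t,.045))
E
```

```text
red top [([418.4, 165.8], 420), ([294.0, 242.2], 333)]
red scene [([253.3, 69.2], 6234), ([208.7, 231.7], 325), ([353.0, 232.0], 292)]
green top [([340.2, 185.5], 307)]
green scene [([278.5, 235.2], 296), ([246.0, 355.8], 55)]
yellow top [([253.6, 78.5], 366)]
yellow scene [([243.2, 365.2], 1901), ([321.3, 254.9], 342)]
blue top [([173.7, 259.3], 3200)]
blue scene [([465.6, 315.7], 3274)]
orange top []
orange scene [([262.9, 192.0], 1915)]
white top [([318.7, 219.8], 4743)]
white scene [([295.4, 259.7], 1136), ([341.2, 257.0], 877), ([313.0, 211.8], 123)]
dark top [([39.9, 446.3], 4137), ([344.1, 446.9], 1013), ([254.4, 462.1], 459), ([308.9, 434.0], 411), ([280.8, 459.8], 182)]
dark scene [([581.0, 66.7], 10337), ([52.6, 328.9], 2094), ([444.2, 122.8], 1613), ([344.0, 340.2], 1328), ([438.0, 169.4], 678)]
blue (array([0.4269, 0.2858]), (191.4, 80.1), 33.96697998046875) (array([0.4314, 0.2912]), (202.7, 84.2), 33.90058898925781)Traceback (most recent call last):
  File "<stdin>", line 6, in <module>
IndexError: list index out of range
```

Run:
```python
from h import *
import pickle
V={}
for n,p in(('A',(.52,.26,.28)),('B',(.54,.11,.28)),('C',(.54,-.08,.28)),('D',(.52,-.24,.28))):
    ctrl.move_to(p,(np.pi,0,np.pi/2)); ctrl.pause(.2); V[n]=shot('wrist')
print(ctrl.read_state()['clock'])
pickle.dump(V,open('V.pkl','wb'))
g=np.vstack([np.hstack([V['A'][0],V['B'][0]]),np.hstack([V['C'][0],V['D'][0]])])[:,:,::-1]
cv2.imwrite('pics/w1.png',cv2.resize(g,(800,600),interpolation=cv2.INTER_AREA))
```

```text
4.7583
```

View pics/w1.png

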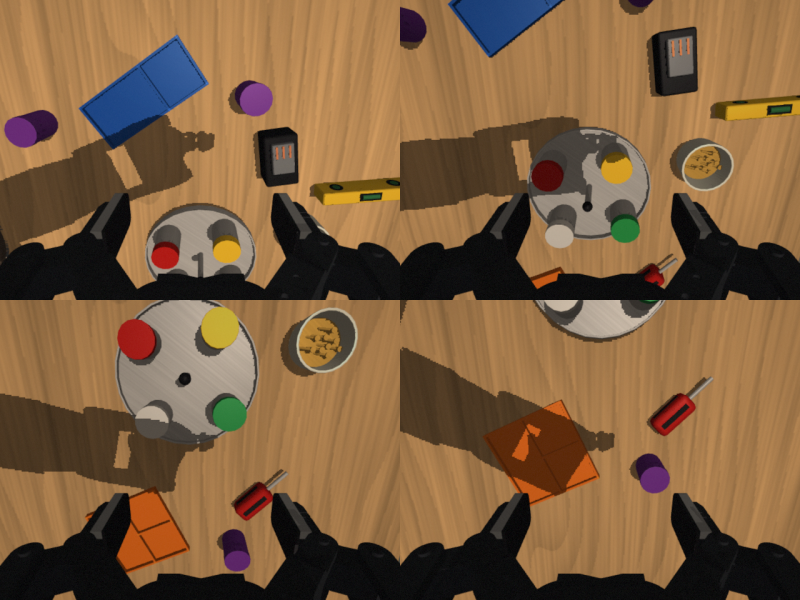

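The four wrist views (A top left, B top right, C bottom left, D bottom right) show everything needed. In the picture, the blue tray is at (145,90) and the battery at (278,157) in A. The tins are in B and C, and the screwdriver (672,413) and orange tray (542,452) are in D. I'll measure from the full-size images.

```bash
cat > meas.py <<'E'
from h import *
import pickle
V=pickle.load(open('V.pkl','rb'))
RNG.update(red=[(0,150,50),(5,255,255)],yellow=[(22,150,70),(32,255,255)],green=[(50,90,40),(85,255,255)],orange=[(4,200,50),(13,255,255)],
  blue=[(100,120,30),(122,255,255)],rail=[(0,0,70),(180,60,180)],dark=[(0,0,0),(180,255,45)])
def roi(v,col,x0,y0,x1,y1,amin=60):
    im=np.full_like(V[v][0],255 if col!='rail' else 0); im[y0:y1,x0:x1]=V[v][0][y0:y1,x0:x1]
    b=blobs((im,),col,amin); return b[0] if b else None
S=lambda *a:[int(q*1.6) for q in a]
# full-px rois from 2x2 mosaic
R={'red':(('B',520-400,150,570-400,200),('C',110,315-300,160,365-300)),
'yellow':(('B',595-400,140,640-400,190),('C',195,300-300,245,355-300)),
'green':(('B',605-400,205,645-400,248),('C',205,390-300,252,440-300))}
for c,(a,b) in R.items():
    A,B=roi(a[0],c,*S(*a[1:])),roi(b[0],c,*S(*b[1:]))
    p,e=tri(cen(A),V[a[0]],cen(B),V[b[0]]); print(c,p,'miss',e,'planes@.078',plane(cen(A),V[a[0]],.078),plane(cen(B),V[b[0]],.078))
r=[roi('A','rail',*S(270,140,296,170)),roi('B','rail',*S(660,30,700,80)) ]if 0 else [roi('A','rail',*S(268,135,298,178)),roi('B','rail',*S(262,32,298,84))]
d=[roi('A','dark',*S(250,120,304,190)),roi('B','dark',*S(248,20,300,100))]
print('rail',tri(cen(r[0]),V['A'],cen(r[1]),V['B']))
for v,i in(('A',0),('B',1)): print(' rail',v,rect(r[i],V[v],.056),'body',rect(d[i],V[v],.046))
print('blue',rect(roi('A','blue',*S(70,30,215,155)),V['A'],.012),rect(roi('A','blue',*S(70,30,215,155)),V['A'],.0))
print('orange',rect(roi('D','orange',*S(80,95,205,210)),V['D'],.012))
h=[roi('D','red',*S(240,85,302,140)),roi('C','red',*S(225,170,275,225))]
print('handle',tri(cen(h[0]),V['D'],cen(h[1]),V['C']))
for v,i in(('D',0),('C',1)): print(' h',v,rect(h[i],V[v],.03))
# tray edge/floor heights by corner stereo: blue A vs B not both full; use orange corner in C and D
def corners(c): return cv2.boxPoints(cv2.minAreaRect(c.astype(np.float32)))
E
python3 meas.py
```

```text
red [0.4586 0.029  0.0723] miss 0.00041233812063781137 planes@.078 [[0.4602 0.0318]] [[0.4598 0.0286]]
 ** On entry to DLASCL parameter number  4 had an illegal value
 ** On entry to DLASCL parameter number  4 had an illegal value
 ** On entry to DLASCL parameter number  4 had an illegal value
 ** On entry to DLASCL parameter number  4 had an illegal value
 ** On entry to DLASCL parameter number  5 had an illegal value
 ** On entry to DLASCL parameter number  4 had an illegal valueh.py:31: RuntimeWarning: invalid value encountered in divide
  m=cv2.moments(c); return np.array([m['m10'],m['m01']])/m['m00']
Traceback (most recent call last):
  File "meas.py", line 16, in <module>
    p,e=tri(cen(A),V[a[0]],cen(B),V[b[0]]); print(c,p,'miss',e,'planes@.078',plane(cen(A),V[a[0]],.078),plane(cen(B),V[b[0]],.078))
        ~~~^^^^^^^^^^^^^^^^^^^^^^^^^^^^^^^
  File "h.py", line 21, in tri
    t=np.linalg.lstsq(np.c_[d1,-d2],o2-o1,rcond=None)[0]; p,q=o1+t[0]*d1,o2+t[1]*d2
      ~~~~~~~~~~~~~~~^^^^^^^^^^^^^^^^^^^^^^^^^^^^^^^^
numpy.linalg.LinAlgError: SVD did not converge in Linear Least Squares
```

```bash
python3 - <<'E'
import pickle,cv2
V=pickle.load(open('V.pkl','rb'))
for v,x,y in(('B',216,166),('C',220,28),('B',225,229),('C',230,113),('D',130,140),('D',150,180),('D',175,120),('D',60,200),('A',145,90),('A',278,138),('A',283,165)):
    h=cv2.cvtColor(V[v][0],cv2.COLOR_RGB2HSV); print(v,x,y,h[int(y*1.6),int(x*1.6)])
E
sed -i 's/yellow=\[(22,150,70)/yellow=[(17,190,60)/' meas.py; python3 meas.py 2>&1 | grep -v DLASC
```

```text
B 216 166 [ 21 213 212]
C 220 28 [ 25 188 197]
B 225 229 [ 66 172 120]
C 230 113 [ 66 157 128]
D 130 140 [ 11 225  92]
D 150 180 [ 12 233  91]
D 175 120 [ 15 136 180]
D 60 200 [ 16 140 180]
A 145 90 [108 179 141]
A 278 138 [10 27 28]
A 283 165 [ 15  27 112]
red [0.4586 0.029  0.0723] miss 0.00041233812063781137 planes@.078 [[0.4602 0.0318]] [[0.4598 0.0286]]
yellow [0.5594 0.0283 0.0413] miss 0.010700252809855395 planes@.078 [[0.5622 0.0449]] [[0.5526 0.0256]]
green [ 0.5789 -0.0663  0.0711] miss 0.000208450832375432 planes@.078 [[ 0.578 -0.061]] [[ 0.5782 -0.0649]]
rail (array([0.6473, 0.1993, 0.0544]), np.float64(0.00010396343777160448))
 rail A (array([0.6467, 0.1993]), (49.6, 33.3), -81.68579387664795) body (array([0.6421, 0.1976]), (97.4, 59.6), -81.52213287353516)
 rail B (array([0.6469, 0.1985]), (49.0, 33.1), -81.68646812438965) body (array([0.6432, 0.1902]), (85.7, 60.1), -81.64253425598145)
blue (array([0.4261, 0.2894]), (195.9, 85.0), 34.008785247802734) (array([0.4233, 0.2877]), (201.8, 87.6), 34.00880432128906)
orange (array([ 0.4197, -0.3155]), (152.2, 149.7), -65.63690376281738)
handle (array([ 0.6359, -0.2383,  0.0212]), np.float64(0.0004256623474622723))
 h D (array([ 0.6316, -0.2361]), (68.6, 37.9), 45.208438873291016)
 h C (array([ 0.6313, -0.2318]), (70.9, 44.6), 45.7727165222168)
```

```bash
sed -i 's/yellow=\[(17,190,60)/yellow=[(18,165,60)/' meas.py; python3 meas.py 2>&1 | grep yellow
cat >> h.py <<'E'
Z=.22
def down(p,yaw): return (np.pi,0,(np.radians(yaw)+np.pi)%(2*np.pi)-np.pi)
def st(m):
    s=ctrl.read_state(); print(m,'t',round(s['clock'],1),'tcp',s['eef_pos'],'w',round(s['grip_width'],4),'gf',round(float(s['gripper_force']),1),'f',s['contact_force']); return s
def pick(xy,yaw,z,opening,grip):
    ctrl.set_gripper(opening); ctrl.move_to((*xy,Z),down(xy,yaw))
    hit=ctrl.move_l((*xy,z),vel=.15,force_limit=10); s=st(f'down hit={hit}')
    if hit: raise SystemExit('unexpected contact')
    ctrl.set_gripper(0,grip); st('closed'); ctrl.move_l((*xy,Z),vel=.15); return st('lifted')['grip_width']
def place(xy,yaw,z,opening):
    ctrl.move_to((*xy,Z),down(xy,yaw)); ctrl.move_l((*xy,z+.015),vel=.2)
    hit=ctrl.move_l((*xy,z-.004),vel=.03,force_limit=5); st(f'placed hit={hit}')
    ctrl.set_gripper(opening); ctrl.move_l((*xy,Z),vel=.2); st('away')
E
python3 - <<'E'
import pickle,cv2,numpy as np
V=pickle.load(open('V.pkl','rb'))
a=V['A'][0][40:260,100:400];d=V['D'][0][140:360,100:400]
cv2.imwrite('pics/tr.png',cv2.resize(np.hstack([a,d])[:,:,::-1],(800,293)))
E
```

```text
yellow [0.5627 0.0425 0.073 ] miss 0.0003345940645668756 planes@.078 [[0.5622 0.0447]] [[0.5625 0.042 ]]
```

View pics/tr.png

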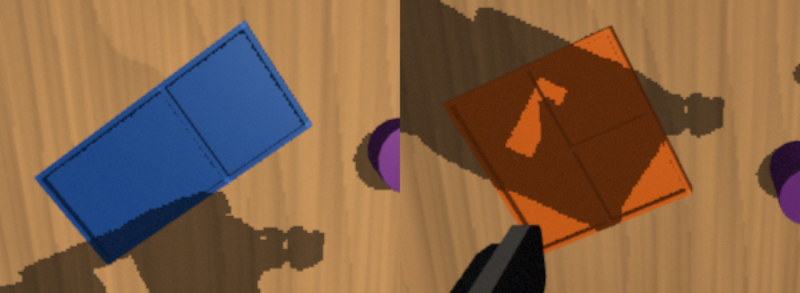

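The crops confirm the tray layouts: the blue tray's small bay is at the +x/+y end, and the orange tray's square bays are on the +x side of its long divider. I'll pick the battery first.

Run:
```python
from h import *
w=pick((.648,.191),98.4,.024,.085,60)
if .045<w<.06: place((.3955,.2685),34,.028,.085)
```

```text
down hit=False t 8.1 tcp [0.6484 0.1911 0.0249] w 0.0848 gf 0.0 f [ 0.2547 -0.0593 -0.058 ]
closed t 8.5 tcp [0.6484 0.1911 0.0248] w 0.0532 gf 64.7 f [-0.9689 -0.1527  6.7343]
lifted t 9.9 tcp [0.6477 0.1909 0.219 ] w 0.053 gf 63.5 f [-0.2715  0.0499 -2.8891]
placed hit=True t 12.8 tcp [0.3956 0.2686 0.0285] w 0.0532 gf 65.2 f [-0.5682 -0.3833  4.8996]
away t 14.3 tcp [0.3951 0.2683 0.2192] w 0.0853 gf 0.0 f [ 0.1172  0.4611 -0.363 ]
```

Run:
```python
from h import *
w=pick((.459,.029),141.6,.046,.085,45)
if .042<w<.05: place((.4754,.3224),214,.032,.075)
ctrl.move_to((.42,.29,.25),down(0,124)); ctrl.pause(.1); shot('wrist','blue1')
st('')
```

```text
down hit=False t 17.9 tcp [0.4593 0.029  0.0465] w 0.0851 gf 0.0 f [-0.0293  0.1215  0.7444]
closed t 18.3 tcp [0.4591 0.029  0.0465] w 0.0451 gf 45.0 f [-0.7993 -0.2897  7.0398]
lifted t 19.6 tcp [0.4587 0.029  0.2193] w 0.0449 gf 46.1 f [-0.1951 -1.2086 -1.5657]
placed hit=True t 22.3 tcp [0.4754 0.3224 0.0322] w 0.0452 gf 46.3 f [ 0.6084 -0.1728  2.0769]
away t 23.8 tcp [0.475  0.3222 0.219 ] w 0.0749 gf 0.0 f [-0.1526 -0.1803  0.6001]
 t 25.3 tcp [0.4201 0.29   0.2498] w 0.0751 gf 0.0 f [-0.7438  0.8231  0.6168]
```

View pics/blue1.png

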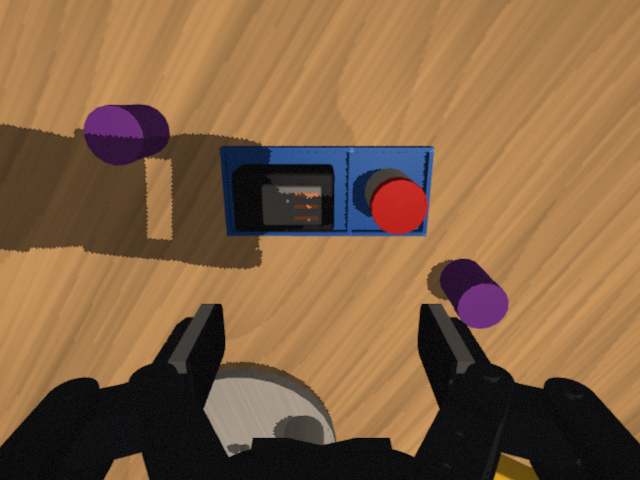

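The blue kit is right: the battery lies flat in the large bay at (285,198), and the red tin stands in the small bay at (395,200). The screwdriver is next.

Run:
```python
from h import *
w=pick((.634,-.236),45,.022,.08,40)
a=np.radians(114.4); b=np.array([.385,-.331])-.0225*np.array([np.cos(a),np.sin(a)])
if .028<w<.04: place(b,114.4,.026,.06)
else: raise SystemExit('grip?')
w=pick((.579,-.066),141.6,.046,.085,45)
if .042<w<.05: place((.4669,-.3347),114.4,.032,.062)
ctrl.move_to((.43,-.31,.25),down(0,114.4)); ctrl.pause(.1); shot('wrist','or1')
st('')
```

```text
down hit=False t 29.1 tcp [ 0.6344 -0.2362  0.0229] w 0.0801 gf 0.0 f [0.381  1.1587 0.4419]
closed t 29.6 tcp [ 0.6342 -0.2361  0.0225] w 0.0332 gf 41.3 f [-0.0778  0.7052  5.0362]
lifted t 31.0 tcp [ 0.6337 -0.2359  0.219 ] w 0.0331 gf 40.6 f [-0.5439 -0.0042 -1.5094]
placed hit=True t 34.0 tcp [ 0.3943 -0.3515  0.0261] w 0.0333 gf 41.2 f [ 0.533  -0.5584  0.8396]
away t 35.5 tcp [ 0.394  -0.3512  0.2191] w 0.0599 gf 0.0 f [-1.0223 -0.1452  0.0058]
down hit=False t 38.5 tcp [ 0.5793 -0.0661  0.0467] w 0.0848 gf 0.0 f [ 0.3496 -0.5576 -0.5994]
closed t 38.9 tcp [ 0.5792 -0.066   0.0466] w 0.0452 gf 45.5 f [-1.1246  0.9209  6.137 ]
lifted t 40.2 tcp [ 0.5787 -0.0659  0.2191] w 0.045 gf 46.1 f [ 0.0114  0.1499 -1.1223]
placed hit=True t 42.9 tcp [ 0.4669 -0.3347  0.0322] w 0.0451 gf 46.3 f [ 0.9269 -0.8105  2.3197]
away t 44.3 tcp [ 0.4665 -0.3344  0.219 ] w 0.0621 gf 0.0 f [-0.4017  0.4972 -0.2573]
 t 44.7 tcp [ 0.4303 -0.3102  0.2489] w 0.0621 gf 0.0 f [ 0.1753  0.2831 -0.3031]
```

View pics/or1.png

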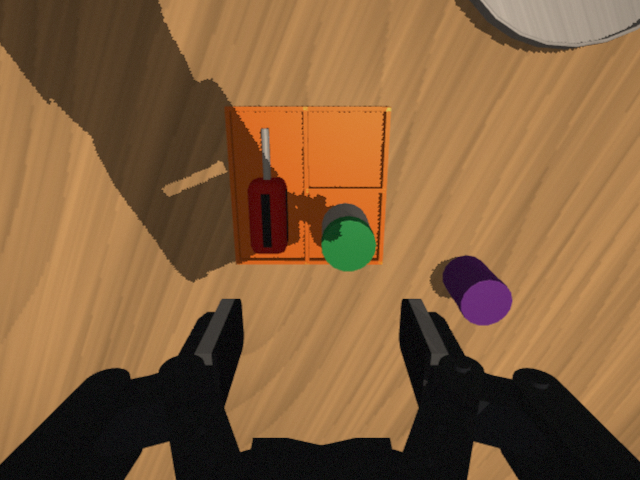

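The screwdriver lies in the long bay at (267,195) with its black stripe still up, and the green tin stands in the near square bay at (348,240). That leaves the yellow tin.

Run:
```python
from h import *
w=pick((.564,.042),51.6,.046,.085,45)
if .042<w<.05: place((.4363,-.2673),114.4,.032,.062)
else: raise SystemExit('grip?')
ctrl.move_to((.43,-.31,.25),down(0,114.4)); ctrl.pause(.1); a=shot('wrist')[0]
ctrl.move_to((.28,.559,.30),down(0,153)); ctrl.pause(.5); t=shot('top')[0]
cv2.imwrite('pics/fin.png',cv2.resize(np.hstack([a,t])[:,:,::-1],(800,300),interpolation=cv2.INTER_AREA)); st('')
cv2.imwrite('pics/fint.png',t[:,:,::-1])
```

```text
down hit=False t 48.0 tcp [0.5644 0.042  0.0467] w 0.0849 gf 0.0 f [0.3945 0.5867 0.0871]
closed t 48.4 tcp [0.5642 0.042  0.0466] w 0.0455 gf 45.5 f [-1.1131 -0.1489  4.8949]
lifted t 49.8 tcp [0.5637 0.042  0.2192] w 0.0451 gf 46.0 f [ 0.3803  0.2195 -1.1821]
placed hit=True t 52.8 tcp [ 0.4363 -0.2673  0.0322] w 0.0454 gf 46.2 f [-0.1671 -0.6648  0.645 ]
away t 54.2 tcp [ 0.4359 -0.2671  0.2191] w 0.0619 gf 0.0 f [-0.0736 -0.5125  0.1494]
 t 58.3 tcp [0.28  0.559 0.3  ] w 0.0621 gf 0.0 f [ 0.561  -0.3558 -0.7594]
```

View pics/fin.png

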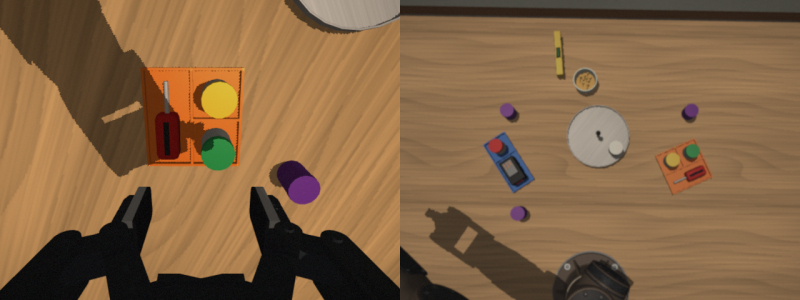

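View pics/fint.png

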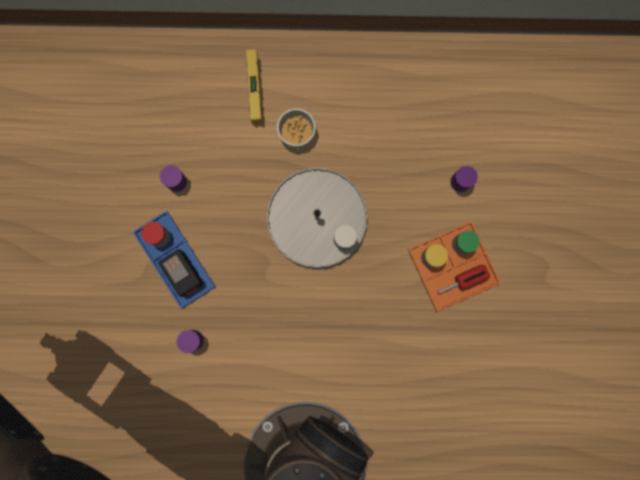

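Both kits are complete. Red is at (153,235), the battery at (182,272), yellow at (436,257), green at (467,242) and the screwdriver at (465,280). The white tin (346,237) and the ramekin (297,128) haven't moved.

```bash
python3 -c "
from station import ctrl
print(ctrl.job_done())"
```

```text
the job is handed in; nothing more can be done
None
```

Both kits are made up and the job is handed in at about 58 s of the 131 s allowed; the final pictures show all five items in their bays, with the white tin, the ramekin and the purple look-alikes where they started.

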